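# Scan the request barcode off the tablet

### The arm

A 6-joint arm with a two-finger parallel gripper is mounted at the origin on the work surface. World frame = base frame: x ahead of the robot, y to its left, z up, the work surface at z = 0. Lengths are in mm, angles in rad, forces in N, time in s.
With the tool pointing down it reaches from about 350 to 975 mm from the base axis. Payload 7.1 kg.
Tool frame: the origin (TCP) lies midway between the tips of the shut fingers; the grasp point (between the pads) lies 19 mm behind it; z points along the fingers, y is the line along which they close (so a half turn about z gives the same grasp; the last joint's range is limited). The gripper opens to 88 mm and grips with 3 to 60 N. Pads are 20 mm wide; open, the fingers measure 115 mm over their backs; the gripper's body (75 mm by 178 mm) begins 61 mm behind the grasp point.
Start: joints at [1.216, 0.423, 1.63, -0, 1.089, -0.019], TCP at [205.921, 590.086, 222.675] pointing down, gripper open.
Joint ranges: [-3, 3], [-0.9, 2.11], [0.09, 2.58], [-1.31, 4.45], [0.11, 2.69], [-2.54, 2.54]. Speed limits (rad/s): [2.39, 2.39, 3.01, 3.14, 3.14, 3.14].

### API

Orientations are given as a rotation vector (axis times angle).
In Python, from workcell import ctrl gives the robot as it stands.
- The arm moves only by the shell command python3 -m pendant 'ROWS'. ROWS is a JSON object of lists of equal length, an entry for each row: "grip": the opening, from -1 (shut) to 1 (fully open); "linear": the shift along the tool's x, y, z in mm, a list of three; "angular": the turn, a rotation vector about the tool's x, y, z in rad, a list of three. In form: {"grip": [grip, ...], "linear": [[tx, ty, tz], ...], "angular": [[ax, ay, az], ...]}. A call has 1 to 12 rows; each row shifts and turns the commanded pose from where the row before left it, along the tool's axes as they then stand; what a row does not reach is not made up. A row lasts 1/12 s, in which the tool goes at most 41.7 mm and 7.16 degrees, less where a joint would pass 70% of its speed; a pose out of reach is approached as far as the arm can. A call with a gripper value outside its range is refused whole. The fingers move at their own pace and stop on an object; the grip force is fixed at half the most. Time passes only in rows, so rows that do not move let the fingers close. It gives the time, the measured TCP pose, the force, the opening and the grip force at its end, in the units of the state.
- ctrl.get_obs(): the state, without advancing time (a new reading comes with each control period).
- ctrl.get_image(name): name is "scene" or "top"; returns the picture (420x560x3 uint8, red, green, blue); there is no depth.
- ctrl.camera_params(name): a dict with "vfov" (degrees; the focal length in pixels is half the picture's height over the tangent of half this angle, whatever the lens; pixels are square), "cx", "cy" (the principal point, pixels), "R" (3x3) and "t" (3): a world point X has camera coordinates R X + t. Camera axes: x right, y down, z forward; pixel columns grow to the right and rows downward; lengths in mm; the calibration is good to about 2 mm. A picture is of the moment at which its call begins. camera_params takes no time and is no camera call.
- ctrl.close_job(): hands the job in; it is judged then, once.
The state is a dict: "t": time; "qpos": joint angles; "qvel": joint speeds; "joint_torque": joint torques, N m; "ee_pos": TCP position; "orientation": TCP orientation; "ft_force": force on the tool from outside, world axes, zero at the start; "moment": the same for the moment, N m; "width": finger opening in mm; "grasp_force": force on a finger pad.
Only numpy, scipy, OpenCV 4.12 (cv2) and the standard library are available. Lean on these libraries where they do the work, as an engineer would, in place of code of your own. Each camera call takes 0.05 s, during which the arm holds its last target. There are 200 camera calls.

### The job

Book in the next sample: tilt the tablet up on its stand until the screen is steep enough to read, about 70 degrees from flat, and leave it there. Then take the hand scanner out of its holder, aim it squarely at the middle of the barcode on the screen from about 10 cm away, without touching the tablet with it, and hold it steady for a full second. Put it gently back upright in its holder, fully down and with its nose pointing the way it did before, and leave the tube rack, the mixer and the specimen jar where they stand.

Things in the scene. Friction and masses are not known exactly. Their poses are not given: they have to be found in the camera images.
- tablet_stand: Aluminium tablet stand, fixed. Origin on the bench under the hinge; at yaw 0 the screen faces -x, the robot. Base 170 x 190 x 10 mm, x -70 to 100 mm; 50 mm wide neck to a hinge (axis along y) 125 mm up. Carries a black tablet 178 high x 248 wide x 11 mm thick, its middle over the hinge; behind it only the neck and a mount within 50 mm of the hinge, so fingers fit behind its top edge from above.
- tablet (a joint): Tilt of the tablet (rad): 0 = lying flat, screen up; pi/2 would be upright, facing the stand's -x. Grows as the top edge comes up and forward. Range 0 to 1.5; 70 degrees is 1.22. Starts leaned back, 0.35 to 0.60. Stiff friction hinge (0.35 N m, plus up to 0.15 of weight): stays where left; 5 to 10 N pushed at the top or bottom edge moves it.
- hinge (a point): Point on the tilt hinge's axis, behind the middle of the tablet, 125 mm above the bench. Axes turn with the tablet: x up the screen, y across it along the hinge axis, z out of the screen. In this frame the tablet's rear face is at z = 18 mm, its screen face at z = 29 mm, its top and bottom edges at x = 89 and -89 mm.
- barcode (a point): Middle of the black-on-white barcode on the screen (bars side by side, 100 mm wide, 44 mm high), on the screen face: (5, 0, 29) mm in the hinge's frame. Axes as at the hinge: x up the screen, y across, z straight out of the screen.
- top_edge (a point): Middle of the tablet's top edge (11 mm thick), half-way through its thickness: (89, 0, 23.5) mm in the hinge's frame. Axes as at the hinge.
- holder: Grey desk holder for the scanner, fixed. Base 115 x 100 x 10 mm, in its middle an open-topped cup, 64 (x) x 58 mm outside, 56 x 50 mm inside, inner floor 14 mm and rim 76 mm above the bench. Origin on the bench under the cup's centre; its x axis is the way the parked scanner's nose points.
- scanner: Light grey pistol-shaped cordless scanner, 150 mm tall, about 220 g, loose, handle down in the holder's cup with 7 mm play. Origin under the handle's foot; z up, x to the nose. Foot 42 x 36 mm, handle 34 x 31 mm; head z 103 to 147 mm, 50 mm wide (y), x -50 to 40 mm, then a nose 58 wide, 50 high to x = 65 mm. Grip it from above across the head. Reads by itself along +x: no trigger to press.
- window (a point): Centre of the scanner's window at the front of the nose, (65, 0, 125) mm in the scanner's frame, with the scanner's axes: the scan beam leaves here along +x.
- head (a point): Middle of the scanner's head, the place to grip: (5, 0, 125) mm in the scanner's frame, with its axes; the centre of mass is about 22 mm below.
- tube_rack: White rack of capped blood tubes, 100 x 190 mm, 92 mm high, 0.6 kg, loose on the far side of the bench; origin under its centre. To be left alone.
- mixer: White vortex mixer, 150 x 125 mm, 143 mm high with a dark rubber cup on top, loose on the left side of the bench; origin under its centre. To be left alone.
- specimen_jar: Small clear screw-top specimen jar, 58 mm across, 68 mm high, loose on the near side of the bench; origin under its centre. To be left alone.
There are look-alikes about, which are no part of the job. Leave any red or turquoise look-alike of the scanner alone.

How it is judged:
By the outcome, as a careful person would: the job done as asked, in the order asked, and still so for the second after the job is handed in, with the robot touching nothing.
It also fails if it takes over 72 s, if anything falls off the work surface, if the arm or the gripper's body presses on something with over 40 N, if the wrist force passes 120 N, or if a joint passes its speed limit or range.

## Working session

There is one attempt and no reset: what is moved stays moved. The work goes in short steps, Python scripts to look and compute and a shell command to move; the robot and the scene stay as the last step left them, time stands still between calls to the robot, and variables do not carry over. Pictures are saved under pics/ and viewed, at most 10 in all, crops included, and the job is handed in when it is done.

```bash
mkdir -p pics; ls
python3 - <<'E'
from workcell import ctrl
import cv2,numpy as np
print({k:np.round(v,3).tolist() for k,v in ctrl.get_obs().items()})
for n in("scene","top"):
    p=ctrl.camera_params(n);print(n,p)
    cv2.imwrite(f"pics/{n}0.png",cv2.cvtColor(ctrl.get_image(n),cv2.COLOR_RGB2BGR))
E
```

```text
pics
{'t': 0.0, 'qpos': [1.216, 0.424, 1.631, -0.0, 1.089, -0.019], 'qvel': [0.001, -0.001, 0.001, 0.001, 0.001, -0.0], 'joint_torque': [0.001, -54.463, -27.366, 0.065, 0.023, -0.0], 'ee_pos': [205.746, 589.575, 221.913], 'orientation': [-0.525, -3.097, 0.002], 'ft_force': [-0.651, -0.778, -0.241], 'moment': [0.0, -0.024, -0.007], 'grasp_force': 0.0, 'width': 87.704}
scene {'vfov': 49.09106591197413, 'cx': 276.79273654767394, 'cy': 205.28365800515863, 'R': array([[-0.24578902,  0.9690792 ,  0.02175461],
       [ 0.61315746,  0.1728201 , -0.77082498],
       [-0.75075009, -0.17612132, -0.63667542]]), 't': array([  61.5707237 , -299.56843519, 1666.91495105])}
top {'vfov': 47.51954899720078, 'cx': 291.4742698501419, 'cy': 212.34113708969014, 'R': array([[-0.01356003, -0.99984418, -0.01130196],
       [-0.99793032,  0.0142429 , -0.06270744],
       [ 0.06285864,  0.01042825, -0.99796796]]), 't': array([  72.7651518 ,  574.94156824, 1575.63949237])}
```

View pics/scene0.png

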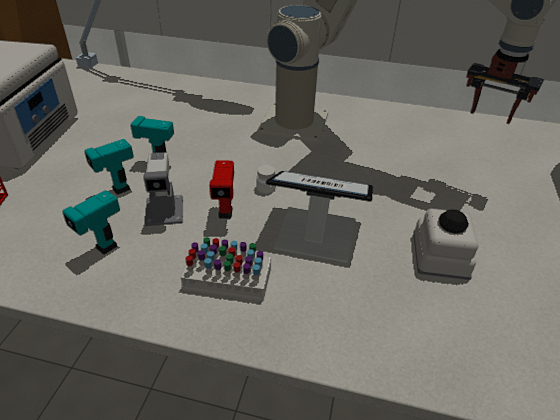

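View pics/top0.png

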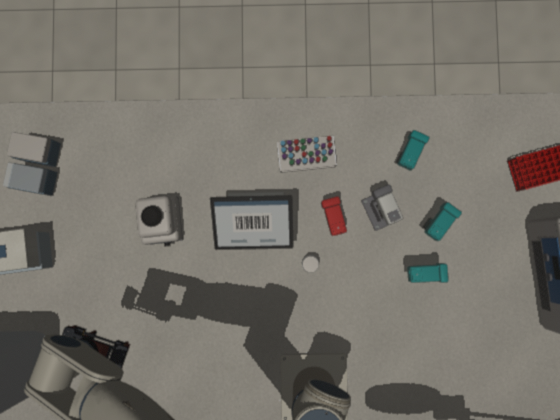

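The scene view shows the tablet at (320,185), the grey scanner at (160,175), and the red one at (222,185). In the top view the tablet is at (252,222), the grey scanner and holder at (383,207), the jar at (310,263) and the rack at (307,153).

Run:
```python
import cv2
a=cv2.imread('pics/top0.png')[175:265,200:420];b=cv2.imread('pics/scene0.png')
cv2.imwrite('pics/tc.png',cv2.resize(a,None,fx=3.6,fy=3.6,interpolation=cv2.INTER_CUBIC))
b=b[140:280,130:390]
cv2.imwrite('pics/sc.png',cv2.resize(b,None,fx=3,fy=3,interpolation=cv2.INTER_CUBIC))
```

```text
(no output)
```

View pics/tc.png

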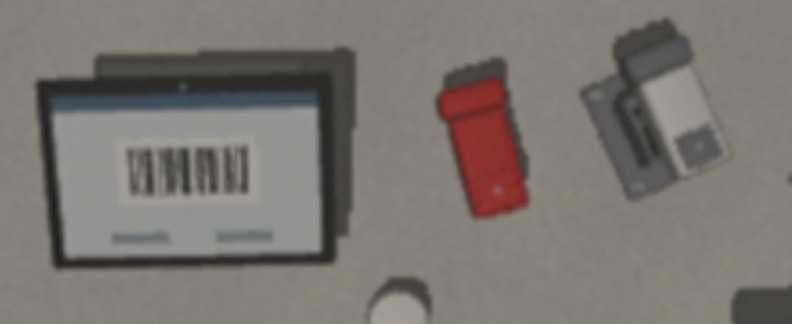

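View pics/sc.png

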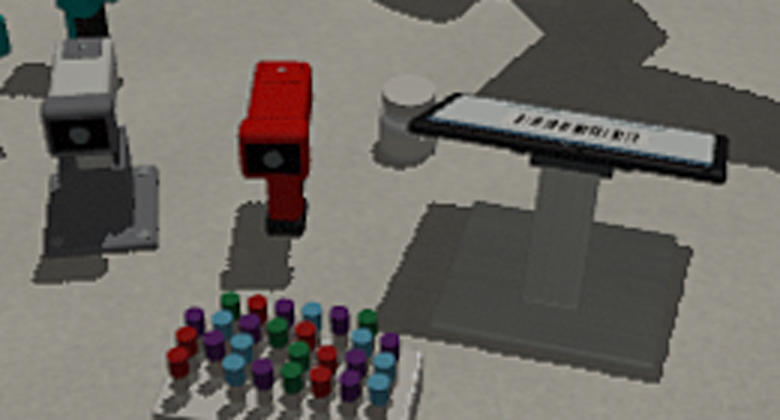

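The crops show tablet corners in both views, the barcode at top-crop (188,170) and scene-crop (578,129), stand base corners, and the parked scanner's nose pointing away from the robot, angled left (+y). Now I'll triangulate.

```bash
cat > h.py <<'E'
import numpy as np,cv2
from workcell import ctrl
C={n:ctrl.camera_params(n) for n in("scene","top")}
def K(n):
    p=C[n];f=210/np.tan(np.radians(p['vfov']/2));return np.array([[f,0,p['cx']],[0,f,p['cy']],[0,0,1]])
def ray(n,u):
    p=C[n];R=np.array(p['R']);d=R.T@np.linalg.inv(K(n))@[*u,1];return -R.T@p['t'],d/np.linalg.norm(d)
def onz(n,u,z): o,d=ray(n,u);return o+d*(z-o[2])/d[2]
def tri(us,ut):
    (a,d),(b,e)=ray('scene',us),ray('top',ut)
    s=np.linalg.lstsq(np.c_[d,-e],b-a,rcond=None)[0];p,q=a+d*s[0],b+e*s[1]
    return (p+q)/2,np.linalg.norm(p-q)
def proj(n,X): p=C[n];c=K(n)@(np.array(p['R'])@X+p['t']);return c[:2]/c[2]
def T(u): return (np.array(u)+.5)/3.6-.5+[200,175]
def S(u): return (np.array(u)+.5)/3-.5+[130,140]
E
python3 - <<'E'
from h import *
np.set_printoptions(precision=1,suppress=True)
P={}
for k,s,t in [('topL+y',(726,170),(38,80)),('topR-y',(411,125),(332,73)),('botR-y',(457,94),(335,262)),('botL+y',(727,138),(55,268)),('bar',(577,129),(188,170)),
  ('nose front top -y? ',(44,100),(687,40)),('nose front top +y',(112,98),(622,72)),('rear -y',(65,39),(730,155)),('rear +y',(104,40),(678,178)),('holder base +y rear',(152,168),(632,198)),('jar',(408,90),(400,305))]:
    p,e=tri(S(s),T(t));P[k]=p;print(k,p,round(e,1))
v=list(P.values());
print('edges',[np.linalg.norm(v[i]-v[(i+1)%4]) for i in range(4)])
for c in [(432,332),(658,372),(692,248),(475,203)]: print('base z10',onz('scene',S(c),10))
for c in [(48,250),(158,243),(152,168)]: print('holder z10',onz('scene',S(c),10))
for c in [(582,90),(632,198)]: print('holder top z10',onz('top',T(c),10))
for c in [(430,330),(692,238),]: pass
E
```

```text
topL+y [614.5 305.8 194.6] 1.9
topR-y [617.   62.7 188.7] 3.2
botR-y [459.5  63.2 111.1] 3.5
botL+y [458.  305.9 110.6] 0.6
bar [539.9 184.7 154.4] 0.1
nose front top -y?  [ 642.4 -237.   171.1] 0.7
nose front top +y [ 618.  -185.8  166.1] 5.9
rear -y [ 544.8 -270.1  162.9] 5.1
rear +y [ 529.  -233.6  157.8] 9.1
holder base +y rear [ 515.  -216.     8.1] 2.6
jar [420.2   6.6  77.9] 4.2
edges [np.float64(243.16454939046872), np.float64(175.55463082381397), np.float64(242.76524796118778), np.float64(177.62786839056494)]
base z10 [658.   95.1  10. ]
base z10 [653.2 283.4  10. ]
base z10 [493.3 293.5  10. ]
base z10 [484.7  91.4  10. ]
holder z10 [ 650.1 -257.2   10. ]
holder z10 [ 615.5 -168.    10. ]
holder z10 [ 517.4 -216.1   10. ]
holder top z10 [ 615.8 -170.3   10. ]
holder top z10 [ 514.5 -214.4   10. ]
```

Triangulation matches the given sizes: the tablet edges come to 243/176 mm, the tilt is about 27°, the hinge is near (549,185,126), and the holder is near (585,-237) with yaw about 24°. I'll start by aligning the tool and closing it.

```bash
cat >> h.py <<'E'
from scipy.spatial.transform import Rotation as Ro
def go(pos,yx=None,R=None):
    "tool-axes shift, and turn, from here to the target TCP pose"
    o=ctrl.get_obs();R0=Ro.from_rotvec(o['orientation'])
    print('shift now',np.round(R0.inv().apply(np.array(pos)-o['ee_pos']),1))
    if R is not None:
        print('turn',np.round((R0.inv()*R).as_rotvec(),3),'shift after turn',np.round(R.inv().apply(np.array(pos)-o['ee_pos']),1))
def tool(xa,za): # tool x axis, z axis
    x=np.array(xa,float);x/=np.linalg.norm(x);z=np.array(za,float);z/=np.linalg.norm(z)
    return Ro.from_matrix(np.c_[x,np.cross(z,x),z])
E
python3 -m pendant '{"grip":[-1,-1,-1],"linear":[[0,0,-15],[0,0,-15],[0,0,-15]],"angular":[[0,0,-0.113],[0,0,-0.113],[0,0,-0.113]]}'
python3 - <<'E'
from h import *
go([658,185,260],R=tool([-1,0,0],[0,0,-1]))
np.set_printoptions(precision=1,suppress=True)
print('red',onz('top',T((485,145)),75),'mixer',onz('top',(155,215),140),'teal',onz('top',(442,222),100))
E
```

```text
t: 0.35
ee_pos: [205.7, 589.6, 267.4]
orientation: [0.014, -3.141, 0.003]
ft_force: [0.1, 1.3, -0.1]
width: 71.0
grasp_force: 0.0
shift now [-448.7 -408.5    7.8]
turn [-0.002 -0.001  0.009] shift after turn [-452.3 -404.6    7.4]
red [562.1 -73.7  75. ] mixer [566. 486. 140.] teal [ 533.5 -410.6  100. ]
```

```bash
python3 -m pendant '{"grip":[-1,-1,-1,-1,-1,-1,-1,-1,-1,-1,-1,-1],"linear":[[-25,-23,0],[-25,-23,0],[-25,-23,0],[-25,-23,0],[-25,-23,0],[-25,-23,0],[-25,-23,0],[-25,-23,0],[-25,-23,0],[-25,-23,0],[-25,-23,0],[-25,-23,0]],"angular":[[0,0,0.009],[0,0,0],[0,0,0],[0,0,0],[0,0,0],[0,0,0],[0,0,0],[0,0,0],[0,0,0],[0,0,0],[0,0,0],[0,0,0]]}'
python3 -m pendant '{"grip":[-1,-1,-1,-1,-1,-1,-1],"linear":[[-25,-21,0],[-25,-21,0],[-25,-21,0],[-25,-21,0],[-25,-21,0],[-25,-21,0],[0,0,0]],"angular":[[0,0,0],[0,0,0],[0,0,0],[0,0,0],[0,0,0],[0,0,0],[0,0,0]]}'
python3 - <<'E'
from h import *
go([658,185,155],R=tool([-1,0,0],[0,0,-1]))
E
```

```text
t: 1.35
ee_pos: [505.3, 311.1, 267.4]
orientation: [-0.009, -3.141, 0.001]
ft_force: [0.4, 0.5, -0.3]
width: 0.8
grasp_force: 0.0
t: 1.93
ee_pos: [657.3, 181.7, 267.0]
orientation: [0.015, 3.14, -0.002]
ft_force: [-0.9, -0.2, -0.7]
width: 0.8
grasp_force: 0.0
shift now [ -0.6   3.4 112. ]
turn [-0.001  0.001 -0.01 ] shift after turn [ -0.7   3.3 112. ]
```

```bash
python3 -m pendant '{"grip":[-1,-1,-1,-1,-1,-1],"linear":[[0,3,22],[0,0,22],[0,0,22],[0,0,22],[0,0,22],[0,0,2]],"angular":[[0,0,-0.009],[0,0,0],[0,0,0],[0,0,0],[0,0,0],[0,0,0]]}'
python3 -m pendant '{"grip":[-1,-1,-1,-1,-1,-1],"linear":[[5,0,0],[5,0,0],[5,0,0],[5,0,0],[5,0,0],[5,0,-2]],"angular":[[0,0,0],[0,0,0],[0,0,0],[0,0,0],[0,0,0],[0,0,0]]}'
```

```text
t: 2.43
ee_pos: [650.5, 188.3, 150.9]
orientation: [0.005, -3.134, 0.003]
ft_force: [-1.5, -0.2, -0.1]
width: 0.4
grasp_force: 0.0
t: 2.93
ee_pos: [627.6, 189.0, 160.6]
orientation: [-0.006, 3.131, 0.002]
ft_force: [13.1, -2.1, 6.9]
width: 0.2
grasp_force: 8.7
```

```bash
python3 -m pendant '{"grip":[-1,-1,-1,-1,-1,-1,-1,-1,-1,-1],"linear":[[4,0,-3.5],[4,0,-3.5],[4,0,-3],[4,0,-3],[4,0,-2.5],[4,0,-2.5],[4,0,-2],[4,0,-2],[4,0,-1],[0,0,0]],"angular":[[0,0,0],[0,0,0],[0,0,0],[0,0,0],[0,0,0],[0,0,0],[0,0,0],[0,0,0],[0,0,0],[0,0,0]]}'
python3 - <<'E'
from h import *
for n in("scene","top"): cv2.imwrite(f"pics/{n}1.png",cv2.cvtColor(ctrl.get_image(n),cv2.COLOR_RGB2BGR))
b=cv2.imread('pics/scene1.png')[120:260,200:400];a=cv2.imread('pics/top1.png')[180:270,190:310]
cv2.imwrite('pics/c1.png',np.hstack([cv2.resize(b,(460,322),interpolation=2),cv2.resize(a,(336,252),interpolation=2)]) if 0 else np.vstack([cv2.resize(b,(400,280),interpolation=2),cv2.resize(a,(400,300),interpolation=2)]))
E
```

```text
t: 3.77
ee_pos: [591.4, 188.9, 185.1]
orientation: [-0.005, 3.131, 0.003]
ft_force: [5.0, -2.3, 12.2]
width: 0.4
grasp_force: 6.8
```

View pics/c1.png

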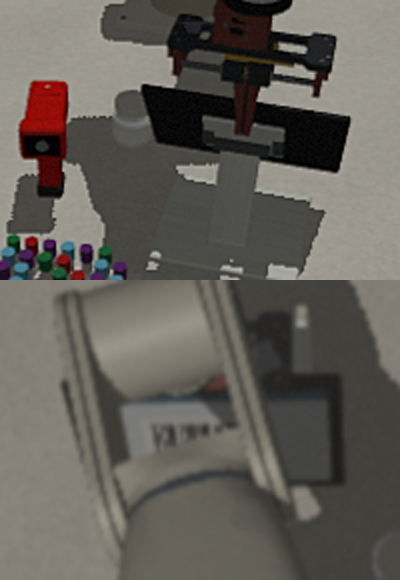

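The finger sits behind the rear top edge. In the scene crop the top corners are at (141,86) and (350,118), and the bottom right corner is at (334,171).

```bash
cat >> h.py <<'E'
def tilt(u,y,hx=549,hz=125.):
    o,d=ray('scene',u);p=o+d*(y-o[1])/d[1];a=np.degrees(np.arctan2(p[2]-hz,p[0]-hx));r=np.hypot(p[2]-hz,p[0]-hx)
    # scene ray in the plane y meets the circle r=90.8 (rear top corner)
    k=[ (n,np.roots([d@d-d[1]**2,2*((o[0]+d[0]*0-hx)*d[0]+(o[2]-hz)*d[2]),0])) for n in ()]
    return np.round(p,1),'angle-11.4',round(a-11.4,1),'r',round(r,1)
E
python3 - <<'E'
from h import *
# use known edge: for each tilt project the rear top corners, bottom rear corner; compare with picked pixels
pk=[np.array([141,86])/2+[200,120],np.array([350,118])/2+[200,120],np.array([334,171])/2+[200,120]]
for t in range(50,76,4):
    c,s=np.cos(np.radians(t)),np.sin(np.radians(t))
    q=[proj('scene',[549+x*c-18*s,184.5+y,125+x*s+18*c]) for x,y in((89,-124),(89,124),(-89,124))]
    print(t,*[np.round(a-b,1) for a,b in zip(q,pk)])
E
```

```text
50 [-2.6  6.7] [-1.   8.2] [ 2.7 -2.5]
54 [-2.   4.4] [-0.6  5.7] [ 2.3 -0.1]
58 [-1.3  2.2] [-0.2  3.4] [1.9 2.3]
62 [-0.7  0.1] [0.2 1.1] [1.5 4.6]
66 [ 0.  -1.9] [ 0.5 -1. ] [1.1 6.9]
70 [ 0.7 -3.7] [ 0.8 -2.9] [0.7 9.2]
74 [ 1.4 -5.4] [ 1.1 -4.7] [ 0.3 11.4]
```

The visible top corner is on the front face, so the corrected tilt is about 57°, which agrees with the finger contact. I'll push another 19 mm or so, then back off and measure.

```bash
python3 -m pendant '{"grip":[-1,-1,-1,-1,-1,-1,-1,-1],"linear":[[3,0,-1.5],[3,0,-1.5],[3,0,-1],[3,0,-1],[3,0,-1],[3,0,0],[1,0,0],[0,0,0]],"angular":[[0,0,0],[0,0,0],[0,0,0],[0,0,0],[0,0,0],[0,0,0],[0,0,0],[0,0,0]]}'
python3 -m pendant '{"grip":[-1,-1,-1,-1,-1,-1,-1,-1,-1,-1,-1,-1],"linear":[[-10,0,0],[-20,0,0],[-10,0,-20],[0,0,-30],[0,0,-30],[0,-30,-30],[0,-35,0],[0,-35,0],[0,-35,0],[0,-35,0],[0,-35,0],[0,-35,0]],"angular":[[0,0,0],[0,0,0],[0,0,0],[0,0,0],[0,0,0],[0,0,0],[0,0,0],[0,0,0],[0,0,0],[0,0,0],[0,0,0],[0,0,0]]}'
python3 -m pendant '{"grip":[1,1,1,1,1,1],"linear":[[0,-35,0],[0,-35,0],[0,-35,0],[0,-30,0],[0,-30,0],[0,0,0]],"angular":[[0,0,0.1],[0,0,-0.1],[0,0,0],[0,0,0],[0,0,0],[0,0,0]]}'
python3 - <<'E'
from h import *
for n in("scene","top"): cv2.imwrite(f"pics/{n}2.png",cv2.cvtColor(ctrl.get_image(n),cv2.COLOR_RGB2BGR))
b=cv2.imread('pics/scene2.png')[140:240,230:390];a=cv2.imread('pics/top2.png')[190:250,200:300]
cv2.imwrite('pics/c2.png',np.vstack([cv2.resize(b,(480,300),interpolation=2),cv2.resize(a,(480,288),interpolation=2)]))
E
```

```text
t: 4.53
ee_pos: [567.9, 188.3, 186.3]
orientation: [0.005, -3.14, 0.001]
ft_force: [0.4, 0.1, 1.1]
width: 0.6
grasp_force: 0.6
t: 5.53
ee_pos: [609.1, -52.7, 295.4]
orientation: [0.005, -3.139, -0.0]
ft_force: [0.4, -0.3, -0.1]
width: 0.4
grasp_force: 0.0
t: 6.03
ee_pos: [606.0, -220.7, 295.1]
orientation: [-0.001, -3.14, 0.001]
ft_force: [-0.8, 0.1, -0.1]
width: 36.9
grasp_force: 0.0
```

View pics/c2.png

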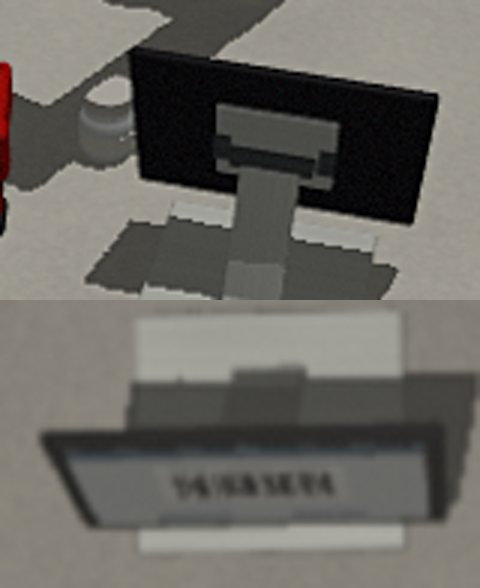

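Both views now show the whole tablet. Scene-crop corners are (133,48), (438,94), (412,224) and (140,180). Top-crop corners are (42,135), (443,125), (443,219) and (92,225), and the stand base is visible. I'll solve for hinge and tilt from the corners.

Run:
```python
from h import *
from scipy.optimize import least_squares
np.set_printoptions(precision=2,suppress=True)
s=lambda u:(np.array(u)+.5)/3-.5+[230,140]; t=lambda u:(np.array(u)+.5)/4.8-.5+[200,190]
for u in [(135,18),(403,10),(405,247),(140,252)]: print('base',onz('top',t(u),10))
ob=[('scene',s((133,48)),(89,-124,29)),('scene',s((438,94)),(89,124,29)),('scene',s((412,224)),(-89,124,18)),('scene',s((140,180)),(-89,-124,18)),
('top',t((42,135)),(89,124,18)),('top',t((443,125)),(89,-124,18)),('top',t((443,221)),(-89,-124,29)),('top',t((92,227)),(-89,124,29)),('top',t((254,186)),(5,0,29))]
def W(p,q):
    hx,hy,hz,ti,ya=p
    return np.array([hx,hy,hz])+Ro.from_euler('z',ya).apply(np.array([q[0]*np.cos(ti)-q[2]*np.sin(ti),q[1],q[0]*np.sin(ti)+q[2]*np.cos(ti)]))
r=least_squares(lambda p:np.concatenate([proj(n,W(p,q))-u for n,u,q in ob]),[549,185,125,1.2,0])
p=r.x;print(p,np.degrees(p[3]));print(r.fun.reshape(-1,2))
cov=np.linalg.inv(r.jac.T@r.jac)*(r.fun@r.fun)/13;print('sd',np.sqrt(np.diag(cov)))
print('bar',W(p,(5,0,29)))
```

```text
base [643.66 278.98  10.  ]
base [646.53  90.56  10.  ]
base [480.47  91.24  10.  ]
base [479.5  276.33  10.  ]
[546.37 184.51 123.51   1.28   0.01] 73.32906267136156
[[-0.99 -1.02]
 [ 1.04 -0.5 ]
 [ 0.25  1.71]
 [-0.76  0.79]
 [-0.59 -0.75]
 [ 0.34 -0.69]
 [ 1.27  1.03]
 [-1.26  1.56]
 [ 0.1   0.19]]
sd [1.47 1.06 1.96 0.01 0.01]
bar [520.03 184.26 136.62]
```

Tilt comes out at about 72–73°. I'll nudge it back around 2.5° from the front with the shut fingertip, which also gives a contact check.

```bash
python3 -m pendant '{"grip":[-1,-1,-1,-1,-1,-1,-1,-1,-1,-1,-1,-1],"linear":[[9,34,0],[9,34,0],[9,34,0],[9,34,0],[9,34,0],[9,34,0],[9,34,0],[9,34,0],[9,34,0],[9,34,0],[9,34,0],[5,30,0]],"angular":[[0,0,0],[0,0,0],[0,0,0],[0,0,0],[0,0,0],[0,0,0],[0,0,0],[0,0,0],[0,0,0],[0,0,0],[0,0,0],[0,0,0]]}'
python3 -m pendant '{"grip":[-1,-1,-1,-1,-1,-1],"linear":[[0,0,22],[0,0,22],[0,0,22],[0,0,21],[0,0,0],[0,0,0]],"angular":[[0,0,0],[0,0,0],[0,0,0],[0,0,0],[0,0,0],[0,0,0]]}'
python3 - <<'E'
from h import *
go([531,184.5,208],R=tool([-1,0,0],[0,0,-1]))
E
```

```text
t: 7.13
ee_pos: [499.1, 190.9, 296.0]
orientation: [0.008, -3.14, -0.0]
ft_force: [1.0, -0.4, 1.1]
width: 0.3
grasp_force: 0.0
t: 7.63
ee_pos: [500.0, 188.6, 208.4]
orientation: [0.007, -3.138, 0.001]
ft_force: [-0.5, 0.1, 0.1]
width: 0.6
grasp_force: 0.0
shift now [-31.   -4.2   0.3]
turn [-0.001 -0.003  0.005] shift after turn [-31.   -4.1   0.4]
```

```bash
python3 -m pendant '{"grip":[-1,-1,-1,-1,-1],"linear":[[-9,0,0],[-9,0,0],[-8,0,0],[0,0,0],[0,0,0]],"angular":[[0,0,0],[0,0,0],[0,0,0],[0,0,0],[0,0,0]]}'
for i in 1 2 3; do :; done
python3 -m pendant '{"grip":[-1,-1],"linear":[[-2,0,0],[0,0,0]],"angular":[[0,0,0],[0,0,0]]}'
python3 -m pendant '{"grip":[-1,-1],"linear":[[-2,0,0],[0,0,0]],"angular":[[0,0,0],[0,0,0]]}'
python3 -m pendant '{"grip":[-1,-1],"linear":[[-2,0,0],[0,0,0]],"angular":[[0,0,0],[0,0,0]]}'
```

```text
t: 8.05
ee_pos: [528.3, 188.0, 209.7]
orientation: [-0.004, 3.141, 0.001]
ft_force: [-0.9, 0.5, -0.1]
width: 1.0
grasp_force: 0.0
t: 8.22
ee_pos: [529.4, 187.9, 209.2]
orientation: [-0.005, 3.142, 0.0]
ft_force: [-1.4, -0.3, -0.1]
width: 0.7
grasp_force: 0.0
t: 8.38
ee_pos: [531.5, 188.0, 209.2]
orientation: [-0.005, 3.141, 0.0]
ft_force: [0.6, -0.2, 0.2]
width: 0.4
grasp_force: 0.0
t: 8.55
ee_pos: [532.7, 188.0, 209.0]
orientation: [0.005, -3.14, 0.0]
ft_force: [-3.4, 0.6, 1.6]
width: 0.5
grasp_force: 1.7
```

```bash
python3 -m pendant '{"grip":[-1,-1,-1,-1],"linear":[[-1.5,0,0],[-1.5,0,0],[-1,0,0],[0,0,0]],"angular":[[0,0,0],[0,0,0],[0,0,0],[0,0,0]]}'
python3 -m pendant '{"grip":[-1],"linear":[[0,0,0]],"angular":[[0,0,0]]}'
```

```text
t: 8.88
ee_pos: [536.4, 188.0, 209.1]
orientation: [0.005, -3.139, 0.001]
ft_force: [-5.8, 0.1, 3.1]
width: 0.5
grasp_force: 2.9
t: 8.97
ee_pos: [536.4, 188.0, 209.1]
orientation: [0.005, -3.14, 0.0]
ft_force: [-4.7, -0.7, 2.7]
width: 0.5
grasp_force: 3.0
```

```bash
python3 -m pendant '{"grip":[-1,-1,-1,-1,-1,-1,-1,-1,-1,-1,-1,-1],"linear":[[15,0,0],[20,0,-20],[20,0,-30],[0,-30,-30],[0,-34,-20],[0,-34,0],[0,-34,0],[0,-34,0],[0,-34,0],[0,-34,0],[0,-34,0],[0,-34,0]],"angular":[[0,0,0],[0,0,0],[0,0,0],[0,0,0],[0,0,0],[0,0,0],[0,0,0],[0,0,0],[0,0,0],[0,0,0],[0,0,0],[0,0,0]]}'
python3 - <<'E'
from h import *
for n in("scene","top"): cv2.imwrite(f"pics/{n}3.png",cv2.cvtColor(ctrl.get_image(n),cv2.COLOR_RGB2BGR))
b=cv2.imread('pics/scene3.png');a=cv2.imread('pics/top3.png')
r=lambda i,y0,y1,x0,x1,k:cv2.resize(i[y0:y1,x0:x1],None,fx=k,fy=k,interpolation=2)
I=np.zeros((590,790,3),np.uint8)
I[:300,:480]=r(b,140,240,230,390,3);I[300:588,:480]=r(a,190,250,200,300,4.8)
I[:300,490:790]=r(cv2.imread('pics/scene0.png'),145,220,125,200,4);I[300:588,490:778]=r(cv2.imread('pics/top0.png'),175,235,355,415,4.8)
cv2.imwrite('pics/c3.png',I)
E
```

```text
t: 9.97
ee_pos: [483.5, -115.5, 309.0]
orientation: [-0.005, 3.14, -0.001]
ft_force: [0.2, 0.5, 0.8]
width: 0.5
grasp_force: 0.0
```

View pics/c3.png

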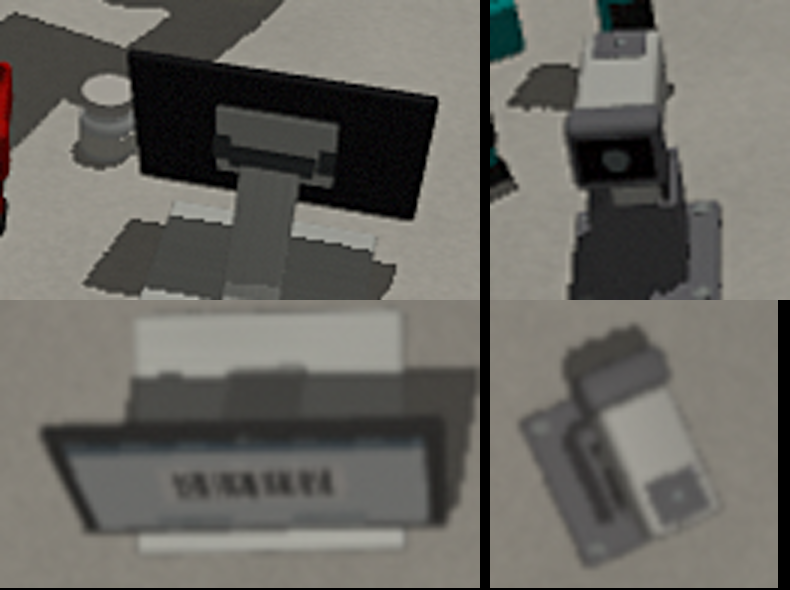

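The tablet is now clear in both views with the barcode at (254,184) in the top crop. The scanner's nose, head and rear corners read well in the right-hand panels. Refitting the tilt and casting the scanner corners next.

Run:
```python
from h import *
from scipy.optimize import least_squares
np.set_printoptions(precision=2,suppress=True)
s=lambda u:(np.array(u)+.5)/3-.5+[230,140]; t=lambda u:(np.array(u)+.5)/4.8-.5+[200,190]
ob=[('scene',s((130,50)),(89,-124,29)),('scene',s((437,97)),(89,124,29)),('scene',s((413,218)),(-89,124,18)),('scene',s((140,175)),(-89,-124,18)),
('top',t((42,128)),(89,124,18)),('top',t((443,120)),(89,-124,18)),('top',t((443,225)),(-89,-124,29)),('top',t((91,232)),(-89,124,29)),('top',t((254,184)),(5,0,29))]
def W(p,q):
    hx,hy,hz,ti,ya=p
    return np.array([hx,hy,hz])+Ro.from_euler('z',ya).apply(np.array([q[0]*np.cos(ti)-q[2]*np.sin(ti),q[1],q[0]*np.sin(ti)+q[2]*np.cos(ti)]))
for w in (0,1):
    r=least_squares(lambda p:np.concatenate([*[proj(n,W(p,q))-u for n,u,q in ob],w*(p[2:3]-125)]),[549,185,125,1.2,0])
    p=r.x;print(p,np.degrees(p[3]),'bar',W(p,(5,0,29)))
S2=lambda u:(np.array(u)-[490,0]+.5)/4-.5+[125,145]; T2=lambda u:(np.array(u)-[490,300]+.5)/4.8-.5+[355,175]
for k,a,b in [('headrear+y',(660,33),(655,538)),('headrear-y',(594,33),(718,508)),('nosefront+y',(662,130),(577,380)),('nosefront-y',(570,130),(655,346)),('noserear+y',(664,106),(586,412)),('noserear-y',(578,106),(669,374))]:
    z=161 if 'head' in k else 164
    m,e=tri(S2(a),T2(b)); print(k,'tri',m,round(e,1),'top',onz('top',T2(b),z)[:2],'scene',onz('scene',S2(a),z)[:2])
print('window scene z139',onz('scene',S2((615,160)),139)[:2])
```

```text
[546.49 184.1  124.36   1.23   0.01] 70.58705625993646 bar [520.8  183.87 138.71]
[546.67 184.1  124.84   1.23   0.01] 70.61240067255655 bar [520.98 183.86 139.19]
headrear+y tri [ 526.74 -232.09  157.58] 0.6 top [ 526.74 -231.72] scene [ 531.41 -229.12]
headrear-y tri [ 544.65 -270.69  161.9 ] 2.2 top [ 545.13 -271.92] scene [ 543.32 -270.27]
nosefront+y tri [ 627.64 -184.73  158.83] 1.3 top [ 627.35 -184.52] scene [ 633.9  -180.42]
nosefront-y tri [ 648.28 -234.36  163.3 ] 0.3 top [ 648.25 -234.35] scene [ 649.11 -233.68]
noserear+y tri [ 607.42 -190.74  161.7 ] 1.4 top [ 606.94 -189.7 ] scene [ 610.41 -189.83]
noserear-y tri [ 629.11 -240.14  167.18] 4.1 top [ 630.31 -242.71] scene [ 624.92 -240.46]
window scene z139 [ 639.99 -212.41]
```

Tilt is now 70.6° and the barcode is at (521,184,139). The scanner head is at (584.5,-231.5) with yaw about 23°. Moving above it, open.

```bash
python3 -m pendant '{"grip":[1,1,1,1,1,1,1,1],"linear":[[-20,-23,0],[-20,-23,0],[-20,-23,0],[-20,-23,0],[-20,-23,8],[0,0,0],[0,0,0],[0,0,0]],"angular":[[0,0,0],[0,0,0],[0,0,0],[0,0,0],[0,0,-0.1],[0,0,-0.1],[0,0,-0.1],[0,0,-0.1]]}'
python3 - <<'E'
from h import *
print(np.round(ctrl.get_obs()['qpos'],2),ctrl.get_obs()['width'])
a=np.radians(23);R=tool([-np.cos(a),-np.sin(a),0],[0,0,-1])
go([584.5,-231.5,120],R=R)
E
```

```text
t: 10.73
ee_pos: [584.2, -228.2, 299.9]
orientation: [0.636, -3.076, -0.0]
ft_force: [-0.7, 0.4, 0.6]
width: 50.2
grasp_force: 0.0
[-0.39  0.35  1.55  0.    1.24 -2.37] 50.1900537192701
shift now [  1.   -3.1 179.9]
turn [ 0.    -0.     0.006] shift after turn [  1.   -3.1 179.9]
```

```bash
python3 -m pendant '{"grip":[1,1,1,1,1,1,1,1,1,1],"linear":[[1,-3,0],[0,0,15],[0,0,20],[0,0,20],[0,0,25],[0,0,25],[0,0,25],[0,0,25],[0,0,25],[0,0,0]],"angular":[[0,0,0.006],[0,0,0],[0,0,0],[0,0,0],[0,0,0],[0,0,0],[0,0,0],[0,0,0],[0,0,0],[0,0,0]]}'
python3 - <<'E'
from h import *
a=np.radians(23);R=tool([-np.cos(a),-np.sin(a),0],[0,0,-1])
print(ctrl.get_obs()['ft_force'])
go([584.5,-231.5,120],R=R)
E
```

```text
t: 11.57
ee_pos: [581.2, -230.0, 116.0]
orientation: [0.614, -3.075, -0.006]
ft_force: [-1.5, 0.8, 0.3]
width: 87.8
grasp_force: 0.0
[-1.53768081  0.7784584   0.27127986]
shift now [-2.4 -2.7 -4.1]
turn [ 0.005 -0.005 -0.007] shift after turn [-2.4 -2.7 -4. ]
```

```bash
python3 -m pendant '{"grip":[1,1,-1,-1,-1,-1,-1,-1,-1,-1],"linear":[[0,0,0],[0,0,0],[0,0,0],[0,0,0],[0,0,0],[0,0,0],[0,0,0],[0,0,0],[0,0,0],[0,0,0]],"angular":[[0,0,0],[0,0,0],[0,0,0],[0,0,0],[0,0,0],[0,0,0],[0,0,0],[0,0,0],[0,0,0],[0,0,0]]}'
python3 - <<'E'
from h import *
o=ctrl.get_obs();print({k:np.round(o[k],2).tolist() for k in('ee_pos','orientation','moment','qpos')})
E
```

```text
t: 12.4
ee_pos: [584.1, -231.6, 120.9]
orientation: [-0.62, 3.079, -0.001]
ft_force: [-0.5, -0.2, 2.2]
width: 50.6
grasp_force: 29.8
{'ee_pos': [584.1, -231.58, 120.89], 'orientation': [-0.62, 3.08, -0.0], 'moment': [0.08, 0.05, -0.01], 'qpos': [-0.4, 0.55, 1.69, -0.0, 0.9, -2.36]}
```

```bash
echo "park TCP 584.1 -231.6 120.9 rotvec -0.62 3.079 -0.001" > note; python3 -m pendant '{"grip":[-1,-1,-1,-1,-1,-1,-1,-1,-1,-1],"linear":[[0,0,-10],[0,0,-15],[0,0,-20],[0,0,-20],[0,0,-20],[0,0,-20],[0,0,-20],[0,0,-15],[0,0,-10],[0,0,0]],"angular":[[0,0,0],[0,0,0],[0,0,0],[0,0,0],[0,0,0],[0,0,0],[0,0,0],[0,0,0],[0,0,0],[0,0,0]]}'
python3 - <<'E'
from h import *
for n in("scene","top"): cv2.imwrite(f"pics/{n}4.png",cv2.cvtColor(ctrl.get_image(n),cv2.COLOR_RGB2BGR))
cv2.imwrite('pics/c4.png',cv2.resize(cv2.imread('pics/scene4.png')[60:260,80:260],None,fx=3,fy=3,interpolation=2))
# scan pose
t=np.radians(70.6);y=.01
n=np.array([-np.sin(t)*np.cos(y),-np.sin(t)*np.sin(y),np.cos(t)]);b=np.array([521,184,139.])
xs=-n;yr=np.array([-np.sin(y),np.cos(y),0]);zs=np.cross(xs,yr)
R=tool(-xs,-zs); head=b+100*n-60*xs; tcp=head-19*zs
print('head',head,'tcp',tcp,'R',R.as_rotvec());go(tcp,R=R)
E
```

```text
t: 13.23
ee_pos: [584.8, -231.7, 273.2]
orientation: [-0.619, 3.077, -0.003]
ft_force: [0.8, -0.2, -1.4]
width: 50.6
grasp_force: 29.8
head [370.09192045 182.4908689  192.1457811 ] tcp [363.78117449 182.42775934 174.2245506 ] R [ 1.40149517e-02 -2.80296699e+00  2.39561957e-03]
shift now [ 42.6 466.5  96.2]
turn [-0.065  0.334  0.383] shift after turn [171.5 415.9 162.3]
```

View pics/c4.png

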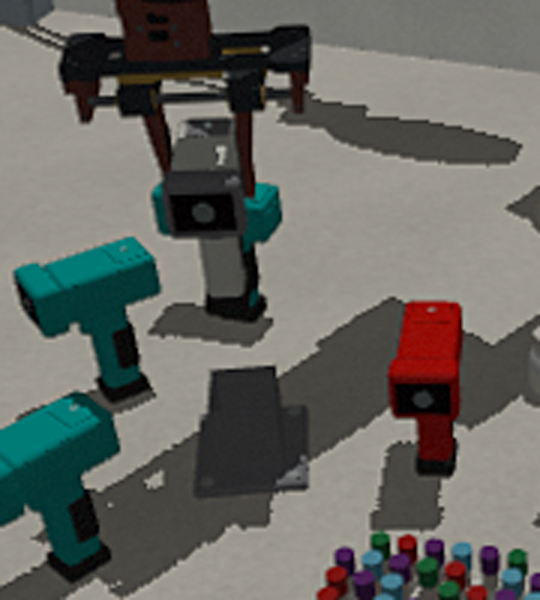

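The scanner hangs upright in the fingers with its window at crop (203,212), and the holder is empty below it. Next: check pitch by projection, then turn in yaw and travel clear of everything.

```bash
python3 - <<'E'
from h import *
o=ctrl.get_obs();R=Ro.from_rotvec(o['orientation']).as_matrix();g=o['ee_pos']-19*R[:,2]
for d in (-3,0,3): print(d,proj('scene',g-60*R[:,0]*np.cos(np.radians(d))+60*R[:,2]*np.sin(np.radians(d))))
print('seen',80+203/3,60+212/3)
E
python3 -m pendant '{"grip":[-1,-1,-1,-1,-1,-1,-1,-1,-1,-1,-1,-1],"linear":[[0,0,0],[0,0,0],[0,0,0],[0,0,0],[20,15,0],[26,21,0],[26,21,0],[26,21,0],[26,21,0],[26,21,0],[26,21,0],[20,21,0]],"angular":[[0,0,0.098],[0,0,0.098],[0,0,0.098],[0,0,0.098],[0,0,0],[0,0,0],[0,0,0],[0,0,0],[0,0,0],[0,0,0],[0,0,0],[0,0,0]]}'
```

```text
-3 [147.95072549 130.29477928]
0 [148.16633843 131.52778435]
3 [148.38580354 132.7189957 ]
seen 147.66666666666669 130.66666666666669
t: 14.33
ee_pos: [383.9, -69.4, 269.1]
orientation: [0.007, -3.138, -0.001]
ft_force: [0.4, 0.1, -2.4]
width: 50.2
grasp_force: 29.8
```

```bash
python3 -m pendant '{"grip":[-1,-1,-1,-1,-1,-1,-1,-1,-1,-1,-1],"linear":[[1,20,0],[1,25,0],[2,30,0],[2,30,0],[2,30,0],[2,30,0],[2,30,0],[2,30,0],[1,20,0],[0,7,0],[0,0,0]],"angular":[[0,0,0],[0,0,0],[0,0,0],[0,0,0],[0,0,0],[0,0,0],[0,0,0],[0,0,0],[0,0,0],[0,0,0],[0,0,0]]}'
cat > aim.py <<'E'
from h import *
t=np.radians(70.6);y=.01
n=np.array([-np.sin(t)*np.cos(y),-np.sin(t)*np.sin(y),np.cos(t)]);b=np.array([521,184,139.])
xs=-n;yr=np.array([-np.sin(y),np.cos(y),0]);zs=np.cross(xs,yr)
R=tool(-xs,-zs); head=b+100*n-60*xs; tcp=head-19*zs
print(tcp);go(tcp,R=R);print(np.round(ctrl.get_obs()['qpos'],2))
o=ctrl.get_obs();M=Ro.from_rotvec(o['orientation']).as_matrix();w=o['ee_pos']-19*M[:,2]-60*M[:,0];d=-M[:,0]
s=((b-w)@n)/(d@n);print('beam hit off',np.round(w+s*d-b,1),'dist',s,'ang',np.degrees(np.arccos(-d@n)))
E
python3 aim.py
```

```text
t: 15.25
ee_pos: [370.1, 182.3, 269.7]
orientation: [0.012, -3.14, 0.001]
ft_force: [0.4, 0.1, -1.8]
width: 50.6
grasp_force: 29.8
[363.78117449 182.42775934 174.2245506 ]
shift now [ 6.1  0.3 95.4]
turn [-0.     0.337 -0.002] shift after turn [-25.8   0.2  92.1]
[ 0.43  0.04  2.02 -0.    1.08 -1.15]
beam hit off [ 5.260e+01 -1.000e-01  1.493e+02] dist 143.4731296710555 ang 19.29334319668247
```

```bash
python3 -m pendant '{"grip":[-1,-1,-1,-1,-1,-1,-1,-1,-1,-1,-1,-1],"linear":[[0,0,0],[0,0,0],[0,0,0],[0,0,0],[-3,0,10],[-4,0,15],[-5,0,18],[-5,0,18],[-4,0,15],[-3,0,10],[-2,0,6],[0,0,0]],"angular":[[0,0.085,0],[0,0.085,0],[0,0.085,0],[0,0.082,0],[0,0,0],[0,0,0],[0,0,0],[0,0,0],[0,0,0],[0,0,0],[0,0,0],[0,0,0]]}'
python3 aim.py
```

```text
t: 16.25
ee_pos: [363.9, 180.7, 174.1]
orientation: [0.007, -2.803, 0.002]
ft_force: [0.8, 0.3, -1.4]
width: 49.9
grasp_force: 29.9
[363.78117449 182.42775934 174.2245506 ]
shift now [ 0.2  1.7 -0.1]
turn [ 0.001  0.    -0.005] shift after turn [ 0.2  1.7 -0.1]
[ 0.35  0.34  1.95  0.12  1.18 -1.29]
beam hit off [ 0.  -2.6 -0.1] dist 99.82032045350006 ang 0.29289456796301644
```

```bash
python3 -m pendant '{"grip":[-1,-1,-1,-1],"linear":[[0,1.5,0],[0,0,0],[0,0,0],[0,0,0]],"angular":[[0,0,-0.004],[0,0,0],[0,0,0],[0,0,0]]}'
python3 - <<'E'
from h import *
for n in("scene","top"): cv2.imwrite(f"pics/{n}5.png",cv2.cvtColor(ctrl.get_image(n),cv2.COLOR_RGB2BGR))
b=cv2.imread('pics/scene5.png');a=cv2.imread('pics/top5.png')
r=lambda i,y0,y1,x0,x1,k:cv2.resize(i[y0:y1,x0:x1],None,fx=k,fy=k,interpolation=2)
cv2.imwrite('pics/c5.png',np.hstack([r(b,90,240,240,370,3),r(a,180,330,190,320,3)]))
o=ctrl.get_obs();M=Ro.from_rotvec(o['orientation']).as_matrix();g=o['ee_pos']-19*M[:,2]
for k,v in [('window',(60,0,0)),('nosetopfront',(60,0,25)),('foot',(-5,0,-125)),('rear top',(-55,0,22))]:
    X=g-M[:,0]*v[0]+M[:,1]*v[1]-M[:,2]*v[2];print(k,X.round(0),'sc',((proj('scene',X)-[240,90])*3).round(0),'top',((proj('top',X)-[190,180])*3+[390,0]).round(0))
E
python3 aim.py
```

```text
t: 16.58
ee_pos: [365.3, 183.1, 175.7]
orientation: [0.013, -2.806, -0.0]
ft_force: [-0.5, -0.1, -2.3]
width: 50.3
grasp_force: 29.9
window [428. 184. 174.] sc [269. 186.] top [576. 236.]
nosetopfront [436. 184. 197.] sc [270. 168.] top [573. 229.]
foot [326. 183.  77.] sc [275. 214.] top [586. 330.]
rear top [327. 183. 232.] sc [292.  72.] top [572. 345.]
[363.78117449 182.42775934 174.2245506 ]
shift now [ 0.9 -0.6  1.8]
turn [ 0.002  0.003 -0.   ] shift after turn [ 0.9 -0.6  1.8]
[ 0.35  0.34  1.95  0.12  1.18 -1.29]
beam hit off [0.7 0.6 2.1] dist 99.18561411133115 ang 0.15196161594075872
```

View pics/c5.png

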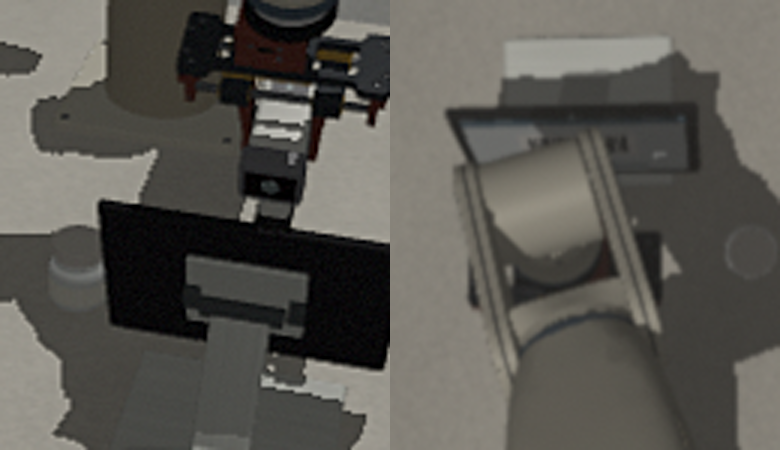

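The window appears at crop (270,186), against a predicted (269,186), so the aim is true. Now I'll hold still for over a second.

```bash
Z='x'; python3 -m pendant '{"grip":[-1,-1,-1,-1,-1,-1,-1,-1,-1,-1,-1,-1],"linear":[[0,0,0],[0,0,0],[0,0,0],[0,0,0],[0,0,0],[0,0,0],[0,0,0],[0,0,0],[0,0,0],[0,0,0],[0,0,0],[0,0,0]],"angular":[[0,0,0],[0,0,0],[0,0,0],[0,0,0],[0,0,0],[0,0,0],[0,0,0],[0,0,0],[0,0,0],[0,0,0],[0,0,0],[0,0,0]]}'
python3 -m pendant '{"grip":[-1,-1,-1,-1,-1,-1],"linear":[[0,0,0],[0,0,0],[0,0,0],[0,0,0],[0,0,0],[0,0,0]],"angular":[[0,0,0],[0,0,0],[0,0,0],[0,0,0],[0,0,0],[0,0,0]]}'
python3 -m pendant '{"grip":[-1,-1,-1,-1,-1,-1,-1,-1,-1,-1,-1,-1],"linear":[[3,0,-9],[4,0,-15],[5,0,-18],[5,0,-18],[4,0,-15],[3,0,-10],[1,0,-6],[0,0,0],[0,0,0],[0,0,0],[0,0,0],[0,0,0]],"angular":[[0,0,0],[0,0,0],[0,0,0],[0,0,0],[0,0,0],[0,0,0],[0,0,0],[0,-0.085,0],[0,-0.085,0],[0,-0.085,0],[0,-0.082,0],[0,0,0]]}'
python3 - <<'E'
from h import *
go([384,-69,273],R=tool([-1,0,0],[0,0,-1]))
E
```

```text
t: 17.68
ee_pos: [364.9, 182.9, 175.2]
orientation: [0.013, -2.805, 0.0]
ft_force: [0.2, -0.8, -2.0]
width: 50.1
grasp_force: 29.9
t: 18.18
ee_pos: [364.9, 182.9, 175.2]
orientation: [0.013, -2.805, 0.0]
ft_force: [0.1, 0.4, -2.3]
width: 50.0
grasp_force: 29.9
t: 19.18
ee_pos: [368.8, 182.3, 269.1]
orientation: [-0.016, 3.141, 0.001]
ft_force: [-1.2, 0.2, -1.2]
width: 50.2
grasp_force: 29.9
shift now [ -12.7 -251.4   -4.1]
turn [0.001 0.001 0.01 ] shift after turn [ -15.2 -251.3   -3.9]
```

```bash
python3 -m pendant '{"grip":[-1,-1,-1,-1,-1,-1,-1,-1,-1,-1,-1],"linear":[[-1,-20,0],[-1,-25,0],[-2,-30,0],[-2,-30,0],[-2,-30,0],[-2,-30,0],[-2,-30,0],[-2,-30,0],[-1,-20,-4],[0,-6,0],[0,0,0]],"angular":[[0,0,0.01],[0,0,0],[0,0,0],[0,0,0],[0,0,0],[0,0,0],[0,0,0],[0,0,0],[0,0,0],[0,0,0],[0,0,0]]}'
python3 -m pendant '{"grip":[-1,-1,-1,-1,-1,-1,-1,-1,-1,-1,-1,-1],"linear":[[-20,-16,0],[-26,-21,0],[-26,-21,0],[-26,-21,0],[-26,-21,0],[-26,-21,0],[-26,-21,0],[-24,-20,0],[0,0,0],[0,0,0],[0,0,0],[0,0,0]],"angular":[[0,0,0],[0,0,0],[0,0,0],[0,0,0],[0,0,0],[0,0,0],[0,0,0],[0,0,0],[0,0,-0.1],[0,0,-0.1],[0,0,-0.1],[0,0,-0.097]]}'
cat > park.py <<'E'
from h import *
import sys
go([584.1,-231.6,float(sys.argv[1])],R=Ro.from_rotvec([-0.62,3.079,0]))
E
python3 -m pendant '{"grip":[-1],"linear":[[0,0,0]],"angular":[[0,0,0]]}'; python3 park.py 200
```

```text
t: 20.1
ee_pos: [386.4, -69.2, 272.9]
orientation: [-0.006, -3.14, -0.004]
ft_force: [-0.1, 0.1, -1.4]
width: 50.1
grasp_force: 29.9
t: 21.1
ee_pos: [586.4, -228.4, 271.6]
orientation: [0.627, -3.077, -0.006]
ft_force: [0.8, 0.4, -1.7]
width: 49.9
grasp_force: 29.9
t: 21.18
ee_pos: [586.4, -228.5, 271.8]
orientation: [0.625, -3.077, -0.005]
ft_force: [-0.4, 0.4, -1.5]
width: 50.1
grasp_force: 29.9
shift now [ 3.3 -2.2 71.8]
turn [ 0.004 -0.001  0.003] shift after turn [ 3.4 -2.  71.8]
```

```bash
python3 -m pendant '{"grip":[-1,-1,-1,-1,-1,-1],"linear":[[3.3,-2,10],[0,0,15],[0,0,17],[0,0,15],[0,0,0],[0,0,0]],"angular":[[0.004,0,0.002],[0,0,0],[0,0,0],[0,0,0],[0,0,0],[0,0,0]]}'; python3 park.py 121
```

```text
t: 21.68
ee_pos: [583.2, -232.8, 214.5]
orientation: [0.612, -3.08, 0.001]
ft_force: [-0.1, 0.1, -1.9]
width: 50.1
grasp_force: 29.9
shift now [-1.4  0.8 93.4]
turn [-0.    -0.002 -0.005] shift after turn [-1.2  0.8 93.5]
```

```bash
python3 -m pendant '{"grip":[-1,-1,-1,-1,-1,-1,-1,-1,-1],"linear":[[-1,0.7,10],[0,0,10],[0,0,10],[0,0,10],[0,0,10],[0,0,10],[0,0,10],[0,0,10],[0,0,0]],"angular":[[0,0,-0.004],[0,0,0],[0,0,0],[0,0,0],[0,0,0],[0,0,0],[0,0,0],[0,0,0],[0,0,0]]}'; python3 park.py 121
```

```text
t: 22.43
ee_pos: [583.4, -232.2, 133.2]
orientation: [0.621, -3.078, 0.001]
ft_force: [-0.0, 0.1, -2.9]
width: 49.9
grasp_force: 29.9
shift now [-0.9  0.3 12.2]
turn [ 0.    -0.003  0.001] shift after turn [-0.9  0.3 12.2]
```

No contact inside the cup so far. Final 12 mm slowly, watching the force.

```bash
python3 -m pendant '{"grip":[-1,-1,-1,-1,-1],"linear":[[-0.5,0,3],[0,0,3],[0,0,3],[0,0,2],[0,0,0]],"angular":[[0,0,0],[0,0,0],[0,0,0],[0,0,0],[0,0,0]]}'
python3 -m pendant '{"grip":[-1,-1],"linear":[[0,0,1],[0,0,0]],"angular":[[0,0,0],[0,0,0]]}'
python3 -m pendant '{"grip":[-1,-1],"linear":[[0,0,1],[0,0,0]],"angular":[[0,0,0],[0,0,0]]}'
```

```text
t: 22.85
ee_pos: [585.1, -232.5, 124.6]
orientation: [-0.621, 3.079, -0.004]
ft_force: [-0.5, 0.0, -2.2]
width: 49.9
grasp_force: 29.9
t: 23.02
ee_pos: [585.2, -232.6, 123.9]
orientation: [-0.621, 3.078, -0.004]
ft_force: [-0.7, 0.8, -1.3]
width: 49.7
grasp_force: 29.9
t: 23.18
ee_pos: [585.2, -232.5, 122.8]
orientation: [-0.621, 3.079, -0.004]
ft_force: [-0.1, 0.0, -2.4]
width: 50.4
grasp_force: 29.9
```

```bash
python3 -m pendant '{"grip":[-1,-1],"linear":[[0,0,1],[0,0,0]],"angular":[[0,0,0],[0,0,0]]}'
python3 -m pendant '{"grip":[-1,-1],"linear":[[0,0,1],[0,0,0]],"angular":[[0,0,0],[0,0,0]]}'
python3 -m pendant '{"grip":[-1,-1],"linear":[[0,0,0.5],[0,0,0]],"angular":[[0,0,0],[0,0,0]]}'
```

```text
t: 23.35
ee_pos: [585.2, -232.5, 121.7]
orientation: [-0.621, 3.079, -0.004]
ft_force: [0.4, 0.0, -2.0]
width: 50.3
grasp_force: 29.9
t: 23.52
ee_pos: [585.4, -232.7, 121.0]
orientation: [-0.621, 3.078, -0.005]
ft_force: [-0.3, -1.2, 0.7]
width: 50.3
grasp_force: 30.0
t: 23.68
ee_pos: [585.6, -232.8, 121.0]
orientation: [-0.621, 3.078, -0.005]
ft_force: [-1.0, -0.5, 5.4]
width: 49.7
grasp_force: 30.0
```

The foot is on the floor at the same height as before (121). Releasing and rising.

```bash
python3 -m pendant '{"grip":[0.2,0.5,1,1,1,1,1,1,1,1,1,1],"linear":[[0,0,0],[0,0,0],[0,0,0],[0,0,0],[0,0,0],[0,0,0],[0,0,0],[0,0,0],[0,0,-8],[0,0,-15],[0,0,-20],[0,0,-25]],"angular":[[0,0,0],[0,0,0],[0,0,0],[0,0,0],[0,0,0],[0,0,0],[0,0,0],[0,0,0],[0,0,0],[0,0,0],[0,0,0],[0,0,0]]}'
python3 -m pendant '{"grip":[1,1,1,1,1,1,1,1,1,1,1,1],"linear":[[0,0,-30],[0,0,-30],[0,0,-30],[0,0,-20],[25,0,0],[25,0,0],[25,0,0],[25,0,0],[25,0,0],[20,0,0],[20,0,0],[0,0,0]],"angular":[[0,0,0],[0,0,0],[0,0,0],[0,0,0],[0,0,0],[0,0,0],[0,0,0],[0,0,0],[0,0,0],[0,0,0],[0,0,0],[0,0,0]]}'
python3 - <<'E'
from h import *
for n in("scene","top"): cv2.imwrite(f"pics/{n}6.png",cv2.cvtColor(ctrl.get_image(n),cv2.COLOR_RGB2BGR))
r=lambda i,y0,y1,x0,x1,w,h:cv2.resize(cv2.imread(i)[y0:y1,x0:x1],(w,h),interpolation=2)
I=np.zeros((600,800,3),np.uint8)
I[:300,:300]=r('pics/scene6.png',145,220,125,200,300,300);I[300:588,:288]=r('pics/top6.png',175,235,355,415,288,288)
I[:300,310:790]=r('pics/scene6.png',140,290,170,410,480,300);I[300:588,310:790]=r('pics/top6.png',120,288,140,420,480,288)
cv2.imwrite('pics/c6.png',I)
E
```

```text
t: 24.68
ee_pos: [584.3, -232.0, 188.3]
orientation: [0.621, -3.079, 0.002]
ft_force: [0.9, -0.4, 0.4]
width: 88.0
grasp_force: 0.0
t: 25.68
ee_pos: [436.4, -287.5, 298.5]
orientation: [0.593, -3.075, 0.021]
ft_force: [-0.9, -0.0, -0.7]
width: 87.9
grasp_force: 0.0
```

View pics/c6.png

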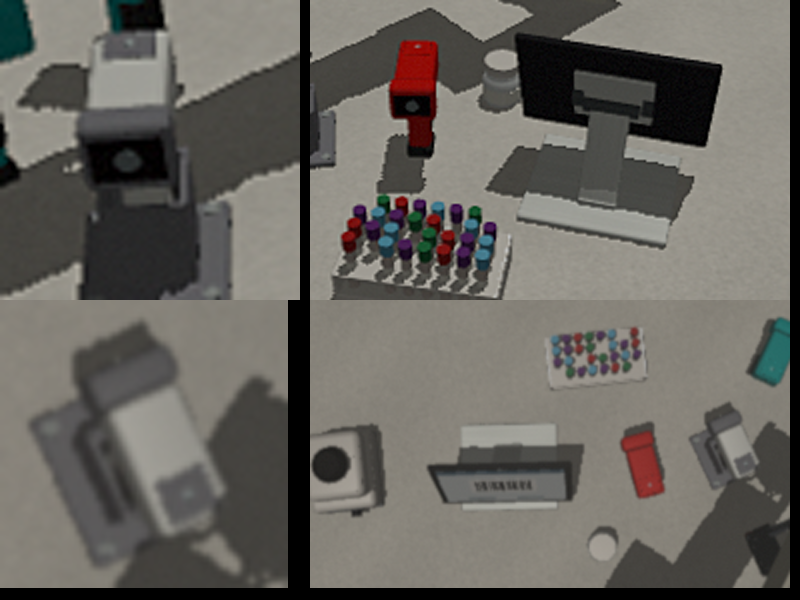

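The scanner stands in its cup just as it was at the start, nose the same way with its window at (127,160). The tablet is still up, and the rack, mixer and jar are where they were. Handing in.

```bash
python3 -c "
from workcell import ctrl
print(ctrl.close_job())"
```

```text
the job is handed in; nothing more can be done
None
```

I tilted the tablet to about 70.6°, held the scanner on the barcode from about 10 cm for over 1.5 s without touching the tablet, and put it back upright in its holder. The rack, mixer and jar were not moved, and the job was handed in at about 26 s of the 72 s allowed.

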